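# Wind the bell timer and set it to 25 minutes

### The job

Set the bell timer on the worktop for 25 minutes: first twist its knob clockwise past the last mark (30 minutes) until you feel it come up against the bell stop hidden inside, and keep it pressed there lightly but surely for about half a second; then turn it back down to the 25 minute mark and let go. Be gentle at the stop: do not force it, and do not shove the timer or drag it round on its feet. Leave the spice jar and the mug beside it alone.

Things in the scene. Friction and masses are not known exactly. Their poses are not given: they have to be found in the camera images.
- timer: The bell timer: a round white housing 128 mm in diameter, 36 mm high, about 0.9 kg, standing loose on four rubber feet on a circle of 48 mm radius; they slip round at a twist of roughly 0.3 to 0.5 N m. Origin: centre of its underside, on the knob's axis; z up. Its +x points away from the robot to within about 0.5 rad.
- rim_mark (a point): The 0 mark on the housing's rim, 60 mm from the axis, to its +y (left), 36 mm up. The scale runs clockwise from above over half a turn: 31 black ticks, one a minute (0.105 rad apart), longest at 0, 10, 20, 30, medium at 5, 15, 25. 0 is on the left, 15 on the far side (+x), 30, the last mark, on the right (-y); the near half of the rim has none.
- dial (a joint): Angle of the dial, rad, 0 at the 0 mark, growing clockwise seen from above by 0.1047 (pi/30) a minute: 2.618 is 25 minutes, 3.142 the 30 minute mark. It starts between about 12 and 18 minutes, stays where it is left, and turns against a steady friction of about 0.05 N m, without detents.
- knob_grip (a point): Centre of the knob, on its vertical axis, 75 mm above the worktop. The knob is an upright dark grey fluted cylinder, 46 mm in diameter, from 48 to 88 mm above the worktop, with a white line on its top that points like the pointer. It stands on a flat aluminium disc, 86 mm in diameter, top at 42 mm. Keep fingertips above 52 mm, clear of the pointer.
- pointer_tip (a point): Outer end of the pointer, a dark bar 6 mm wide on the disc that turns with the knob and reads against the ticks; it reaches 51 mm from the axis, its top 48 mm above the worktop. The bell stop is inside and unseen: the dial meets it 1.5 to 8.5 minutes (0.16 to 0.89 rad) past the 30 mark, differently each time, and it gives a little (5 N m/rad). Turning against it with about 0.15 to 0.3 N m beyond the friction winds it; 0.43 forces it.
- spice_jar: Glass spice jar, 41 mm in diameter, 105 mm high, standing left of the timer. Origin: centre of its underside.
- mug: Mug, 82 mm in diameter, 92 mm high, with a handle, standing right of the timer. Origin: centre of its underside.
Mind the look-alikes: they are no part of the job. Leave any blue look-alike of the timer alone.

How it is judged:
On the way:
1. past the 30 minute mark, the dial presses on the bell stop inside with 3 N or more (0.11 N m) (value of joint dial above 3.2 rad and contact force between dial and timer above 3 N), for 0.3 s.
At the end, for the whole second after the job is handed in: The dial rests within 1 minute (0.105 rad) of the 25 minute mark; the timer stands upright, its middle and the 0 mark on its rim within 9 mm of where they were; the spice jar and the mug are within 30 mm of where they stood (value of joint dial between 2.51327 and 2.72271 rad and velocity of joint dial between -0.05 and 0.05 rad/s and distance of each of rim_mark, timer from where it was at the start of the episode below 0.009 m and angle between timer's own z axis and vertical below 0.05 rad and distance of each of spice_jar, mug from where it was at the start of the episode below 0.03 m); the robot touches nothing.
It fails at once if the stop is forced: pressed with more than 12 N (0.43 N m) (contact force between dial and timer above 12 N).
It fails at once if the timer is shoved or dragged round: its middle or the 0 mark on its rim more than 9 mm from its start (distance of any of rim_mark, timer from where it was at the start of the episode above 0.009 m).
It fails at once if the spice jar or the mug is moved more than 30 mm (distance of any of spice_jar, mug from where it was at the start of the episode above 0.03 m).
It also fails if it takes over 72 s, if anything falls off the work surface, if the arm or the gripper's body presses on something with over 40 N, if the wrist force passes 120 N, or if a joint passes its speed limit or range.

### The arm

A 6-joint arm with a two-finger parallel gripper is mounted at the origin on a cart in front of the work surface, level with it; the furniture and walls round the work are solid. World frame = base frame: x ahead of the robot, y to its left, z up, the work surface at z = 0. Lengths are in m, angles in rad, forces in N, time in s.
With the tool pointing down it reaches from about 0.35 to 0.775 m from the base axis. Payload 7.3 kg.
Tool frame: the origin (TCP) lies on the centre line of the jaws, within the pads' length; the fingertips stand 17 mm ahead of it and the grasp point (between the pads) lies 2 mm behind it (robot.tcp_to_tips is the distance from the TCP to the fingertips, in m); z points along the fingers, y is the line along which they close (so a half turn about z gives the same grasp; the last joint's range is limited). The gripper opens to 92 mm and grips with 3 to 60 N. Pads are 19 mm wide; open, the fingers measure 130 mm over their backs; the gripper's body (75 mm by 190 mm) begins 47 mm behind the grasp point.
Start: joints at [-1.466, 0.342, 1.524, -0, 1.275, -0.146], TCP at [0.13, -0.509, 0.244] pointing down, gripper open.
Joint ranges: [-2.53, 2.53], [-0.77, 2.02], [0.04, 2.7], [-1, 4.14], [0.28, 2.66], [-3.11, 3.11]. Speed limits (rad/s): [2.57, 2.57, 3.14, 3.14, 3.14, 3.14].

### API

Orientations are given as [roll, pitch, yaw] about the fixed x, y, z axes, in that order (R = Rz(yaw) Ry(pitch) Rx(roll)).
In Python, from cell import robot gives the robot as it stands. The module is installed in compiled form; this text tells all that it offers.
- The arm moves only by the tool carry_out, never from a script. Its argument "commands" is a list of rows, each a list of 3 entries, a list of its own where there are three numbers: the shift along the tool's x, y, z in m, then the turn about the tool's z in rad, then the opening, from 0 (shut) to 1 (fully open). In form: [[[dx, dy, dz], yaw, claw], ...]. A call has 1 to 20 rows; each row shifts and turns the commanded pose from where the row before left it, along the tool's axes as they then stand; what a row does not reach is not made up. A row lasts 1/8 s, in which the tool goes at most 62.5 mm and 10.7 degrees, less where a joint would pass 70% of its speed; a pose out of reach is approached as far as the arm can. A call is refused whole if a number of a shift passes 0.0625 or a number of a turn 0.188, either way. A call with a gripper value outside its range is refused whole. The fingers move at their own pace and stop on an object; "newtons" is the grip in N (left out, the last holds). Time passes only in rows, so rows that do not move let the fingers close. It gives the time, the measured TCP pose, the force, the opening and the grip force at its end, in the units of the state.
- robot.observe(): the state, without advancing time (a new reading comes with each control period).
- robot.read_camera(name): name is "scene" or "top" or "wrist"; returns a dict with "pixels" (480x640x3 uint8, red, green, blue), "fx", "fy", "cx", "cy" (pixels), "view" (4x4, takes a point from world to camera coordinates); the wrist camera has in their place "T_tool_cam" (4x4, takes a point from camera to tool coordinates, whose origin is the TCP and whose axes are the flange's). Camera axes: x right, y up, looking along -z (the intrinsics and any distortion apply to the point x, -y, -z); pixel columns grow to the right and rows downward; lengths in m; the calibration is good to about 2 mm. A picture is of the moment at which its call begins: read the wrist's pose just before it. There is no depth.
- robot.hand_in(): hands the job in; it is judged then, once.
Trained networks look in a picture, given as the dict that the camera call returned (one of the last four; its "shot" number tells which), for a name from the list of things; names that differ only in an ending like _2 or _b are one class to them, and where a whole thing is asked for, a point or a joint stands for the part that bears it (a point fixed in the world has none). Each returns a list of dicts, best first, with "p" (0 to 1); they miss things now and then, are a little off and sometimes report something else, mostly with a low value. They report only what shows in the picture. A call takes as long as a camera call. They do not tell look-alikes from the thing itself.
- robot.find_in(picture, name): "at" ([column, row] in pixels, amid what is visible of it).
- robot.tip_of(picture, name): "at" ([column, row] in pixels: a listed point, or the origin of a listed thing).
The state is a dict: "time": time; "qpos": joint angles; "qvel": joint speeds; "joint_efforts": joint torques, N m; "tool_pos": TCP position; "tool_rot": TCP orientation; "contact_force": force on the tool from outside, world axes, zero at the start; "torque": the same for the moment, N m; "opening": finger opening in m; "grip_force": force on a finger pad.
Only numpy, scipy, OpenCV 4.12 (cv2) and the standard library are available. Lean on these libraries where they do the work, as an engineer would, in place of code of your own. Each camera call takes 0.05 s, during which the arm holds its last target. There are 200 camera calls.

## Working session

There is one attempt and no reset: what is moved stays moved. The work goes in short steps, Python scripts to look and compute and a tool call to move; the robot and the scene stay as the last step left them, time stands still between calls to the robot, and variables do not carry over. Pictures are saved under pics/ and viewed, at most 10 in all, crops included, and the job is handed in when it is done.

Besides the shell and the picture viewer there is one more tool, called after "Emit:" as a command line: name --argument value ..., lists and objects as JSON in quotes. carry_out: Moves the arm, as the interface text tells. Its arguments: {"type":"object","properties":{"commands":{"type":"array"},"newtons":{"type":"number"}},"required":["commands"]}

```bash
mkdir -p pics
cat > h.py <<'E'
import numpy as np, cv2
from cell import robot
from scipy.spatial.transform import Rotation as R
def toolT():
    s=robot.observe(); T=np.eye(4); T[:3,3]=s['tool_pos']; T[:3,:3]=R.from_euler('xyz',s['tool_rot']).as_matrix(); return T
def shot(name):
    T=toolT(); p=robot.read_camera(name)
    p['c2w']=np.linalg.inv(p['view']) if 'view' in p else T@p['T_tool_cam']
    return p
def save(p,f): cv2.imwrite('pics/'+f,cv2.cvtColor(p['pixels'],cv2.COLOR_RGB2BGR))
def toz(p,uv,z):
    d=np.array([(uv[0]-p['cx'])/p['fx'],-(uv[1]-p['cy'])/p['fy'],-1]); M=p['c2w']
    d=M[:3,:3]@d; o=M[:3,3]; return o+d*(z-o[2])/d[2]
def proj(p,X):
    q=np.linalg.inv(p['c2w'])@np.append(X,1); return np.array([p['cx']-p['fx']*q[0]/q[2],p['cy']+p['fy']*q[1]/q[2]])
E
python3 - <<'E'
from h import *
H={'knob_grip':.075,'pointer_tip':.048,'rim_mark':.036,'timer':0,'spice_jar':0,'mug':0}
print(robot.observe()['tool_rot'], [k for k in robot.read_camera('top')])
for c in('top','scene'):
    p=shot(c); save(p,c+'1.png')
    for n,z in H.items():
        for r in robot.tip_of(p,n)[:3]: print(c,n,r['p'],np.round(r['at']),np.round(toz(p,r['at'],z),4))
E
```

```text
[-3.14004429e+00 -2.31470462e-04  2.50814778e-01] ['pixels', 'fx', 'fy', 'cx', 'cy', 'view', 'shot']
top knob_grip 0.59 [200. 298.] [0.4015 0.2933 0.075 ]
top pointer_tip 0.92 [323. 237.] [0.5409 0.0272 0.048 ]
top pointer_tip 0.73 [214. 277.] [0.4465 0.2707 0.048 ]
top rim_mark 0.88 [213. 275.] [0.4527 0.2752 0.036 ]
top rim_mark 0.72 [295. 256.] [0.4963 0.0888 0.036 ]
top timer 0.67 [318. 260.] [0.4903 0.0359 0.    ]
top timer 0.61 [210. 294.] [0.4084 0.2885 0.    ]
top spice_jar 0.9 [255. 254.] [0.5039 0.1849 0.    ]
top mug 0.8 [390. 244.] [ 0.5317 -0.1342  0.    ]
scene pointer_tip 0.68 [249. 315.] [0.4459 0.2783 0.048 ]
scene pointer_tip 0.59 [326. 241.] [0.5351 0.0252 0.048 ]
scene rim_mark 0.81 [316. 264.] [0.4989 0.0842 0.036 ]
scene rim_mark 0.69 [248. 315.] [0.4598 0.271  0.036 ]
scene timer 0.73 [340. 268.] [0.4951 0.021  0.    ]
scene timer 0.61 [261. 358.] [0.3984 0.2933 0.    ]
scene timer 0.38 [378. 238.] [ 0.5268 -0.1329  0.    ]
scene spice_jar 0.85 [273. 301.] [0.5005 0.1898 0.    ]
scene mug 0.65 [377. 236.] [ 0.5357 -0.1375  0.    ]
```

View pics/top1.png

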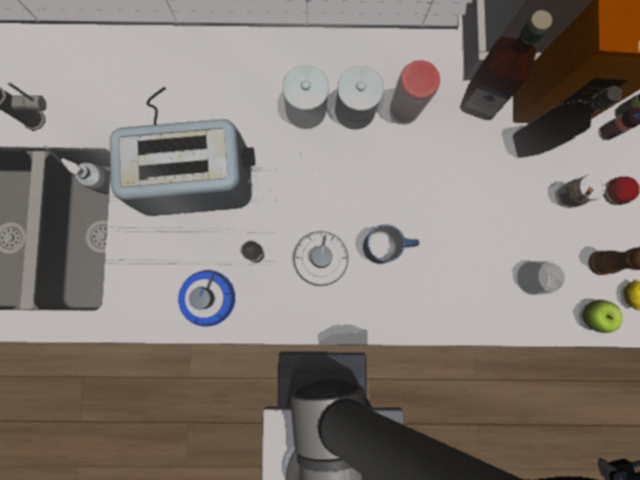

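Emit:
carry_out --commands '[[[0.03, -0.027, -0.003], 0, 1], [[0.03, -0.027, -0.003], 0, 1], [[0.03, -0.027, -0.003], 0, 1], [[0.03, -0.027, -0.003], 0, 1], [[0.03, -0.027, -0.003], 0, 1], [[0.03, -0.027, -0.003], 0, 1], [[0.03, -0.027, -0.003], 0, 1], [[0.03, -0.027, -0.003], 0, 1], [[0.03, -0.027, -0.003], 0, 1], [[0.03, -0.027, -0.003], 0, 1], [[0.03, -0.027, -0.003], 0, 1], [[0.03, -0.027, -0.003], 0, 1], [[0.03, -0.027, -0.003], 0, 1], [[0.03, -0.027, -0.003], 0, 1], [[0.03, -0.027, -0.003], 0, 1], [[0.03, -0.027, -0.003], 0, 1]]'

```text
time: 2.75
tool_pos: [0.4887, 0.0303, 0.2919]
tool_rot: [3.141, -0.0, 0.251]
contact_force: [0.3, 0.3, -0.2]
opening: 0.0919
grip_force: 0.0
```

Emit:
carry_out --commands '[[[0, 0, 0], -0.18, 1], [[0, 0, 0], -0.18, 1], [[0, 0, 0], -0.18, 1], [[0, 0, 0], -0.18, 1], [[0, 0, 0], -0.18, 1], [[0, 0, 0], -0.18, 1], [[0, 0, 0], -0.18, 1], [[0, 0, 0], -0.18, 1], [[0, 0, 0], -0.18, 1], [[0, 0, 0], -0.18, 1], [[0, 0, 0], -0.18, 1], [[0, 0, 0], -0.18, 1], [[0, 0, 0], -0.18, 1], [[0, 0, 0], -0.18, 1], [[0, 0, 0], -0.18, 1], [[0, 0, 0], 0, 1], [[0, 0, 0], 0, 1]]'

```text
time: 4.88
tool_pos: [0.4881, 0.029, 0.2917]
tool_rot: [-3.141, 0.0, 2.947]
contact_force: [0.4, 0.2, 0.2]
opening: 0.0918
grip_force: 0.0
```

Run:
```python
from h import *
H={'knob_grip':.075,'pointer_tip':.048,'rim_mark':.036,'timer':0}
s=robot.observe(); print(s)
p=shot('wrist'); save(p,'w1.png'); print(np.round(p['T_tool_cam'],3))
for n,z in H.items():
    for r in robot.tip_of(p,n)[:3]: print(n,r['p'],np.round(r['at']),np.round(toz(p,r['at'],z),4))
```

```text
{'time': 4.875, 'qpos': array([-9.74151228e-02,  2.40142277e-01,  1.53288070e+00, -1.00448249e-04,
        1.36856402e+00, -1.47390042e+00]), 'qvel': array([ 0.00062448, -0.00149961, -0.0005082 , -0.00041594, -0.00058612,
       -0.01265635]), 'joint_efforts': array([-7.88484322e-04, -3.85557353e+01, -2.53153592e+01, -2.89379619e-02,
        8.47864011e-02, -2.33229494e-02]), 'tool_pos': array([0.48805987, 0.0290388 , 0.29169767]), 'tool_rot': array([-3.14149526e+00,  1.51468363e-05,  2.94730180e+00]), 'contact_force': array([0.36602841, 0.18551364, 0.15827907]), 'torque': array([ 0.06175272, -0.16456082, -0.04044471]), 'grip_force': 0.0, 'opening': 0.09183578454463016}
[[-0.001  0.967  0.255  0.068]
 [ 1.     0.001  0.    -0.001]
 [ 0.     0.255 -0.967 -0.141]
 [ 0.     0.     0.     1.   ]]
knob_grip 0.62 [325. 220.] [0.4941 0.0296 0.075 ]
pointer_tip 0.59 [550. 126.] [0.4472 0.2759 0.048 ]
pointer_tip 0.57 [324. 254.] [0.538  0.0199 0.048 ]
rim_mark 0.86 [380. 203.] [0.4944 0.0929 0.036 ]
rim_mark 0.68 [539. 138.] [0.4586 0.2715 0.036 ]
timer 0.79 [327. 206.] [0.492  0.0325 0.    ]
timer 0.63 [538.  84.] [0.4013 0.2933 0.    ]
```

View pics/w1.png

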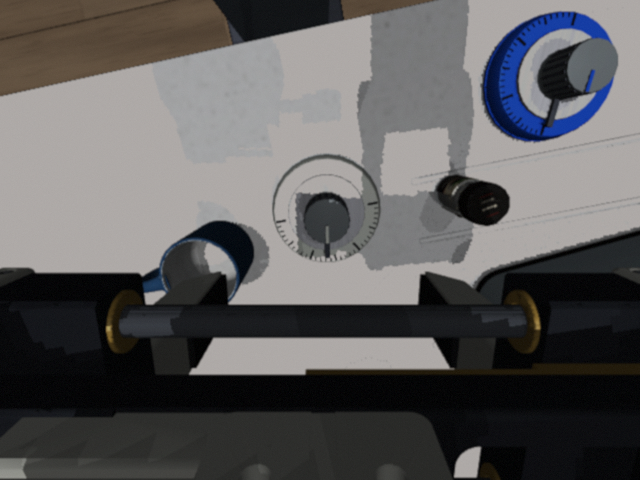

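Emit:
carry_out --commands '[[[-0.0045, 0.003, 0.03], 0, 1], [[0, 0, 0.04], 0, 1], [[0, 0, 0.04], 0, 1], [[0, 0, 0], 0, 1], [[0, 0, 0], 0, 1]]'

```text
time: 5.75
tool_pos: [0.494, 0.031, 0.1831]
tool_rot: [3.141, 0.002, 2.951]
contact_force: [0.5, 0.5, -0.1]
opening: 0.0918
grip_force: 0.0
```

```bash
cat >> h.py <<'E'
H={'knob_grip':.075,'pointer_tip':.048,'rim_mark':.036,'timer':0}
def near(p):
    for n,z in H.items():
        for r in robot.tip_of(p,n)[:2]: print(n,r['p'],np.round(r['at']),np.round(toz(p,r['at'],z),4))
def circ(p,c,f,extra=()):
    im=cv2.cvtColor(p['pixels'],cv2.COLOR_RGB2BGR)
    im=cv2.resize(im,None,fx=2,fy=2,interpolation=cv2.INTER_CUBIC)
    for r,z,col in((.023,.088,(0,0,255)),(.064,.036,(0,200,0)),(.043,.042,(255,0,0))):
        q=np.array([proj(p,[c[0]+r*np.cos(a),c[1]+r*np.sin(a),z]) for a in np.linspace(0,6.283,80)])
        cv2.polylines(im,[np.int32(q*2+.5)],True,col,1)
    u=proj(p,[c[0],c[1],.06])*2; x=int(np.clip(u[0]-350,0,580)); y=int(np.clip(u[1]-280,0,400))
    cv2.imwrite('pics/'+f,im[y:y+560,x:x+700])
E
python3 - <<'E'
from h import *
p=shot('wrist'); print(robot.observe()['tool_pos']); near(p); circ(p,(.493,.031),'w2.png')
E
```

```text
[0.49421093 0.03103673 0.18349115]
knob_grip 0.95 [326. 243.] [0.4949 0.0322 0.075 ]
pointer_tip 0.84 [325. 288.] [0.5405 0.0228 0.048 ]
pointer_tip 0.76 [634. 111.] [0.4463 0.2726 0.048 ]
rim_mark 0.84 [622. 125.] [0.4558 0.2737 0.036 ]
rim_mark 0.68 [398. 218.] [0.4956 0.0934 0.036 ]
timer 0.96 [609.  52.] [0.3987 0.2911 0.    ]
timer 0.6 [321. 218.] [0.4911 0.0294 0.    ]
```

View pics/w2.png

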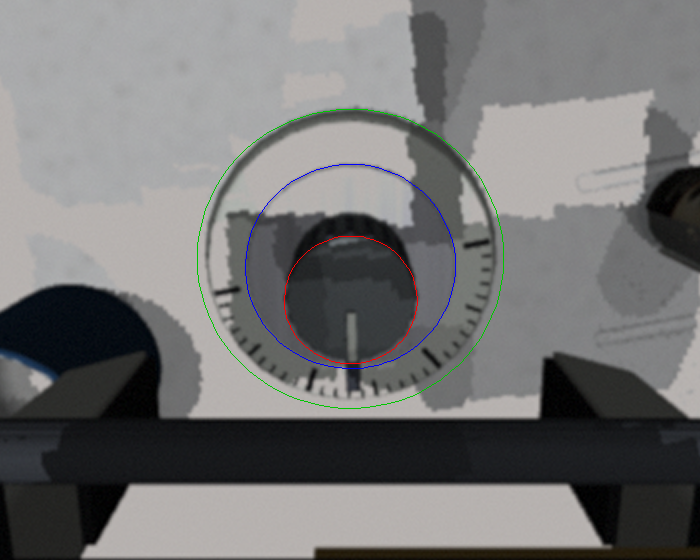

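Emit:
carry_out --commands '[[[0.0012, 0, 0.03], 0, 1], [[0, 0, 0.03], 0, 1], [[0, 0, 0.03], 0, 1], [[0, 0, 0.016], 0, 1], [[0, 0, 0], 0, 1], [[0, 0, 0], 0, 1]]' --newtons 12

```text
time: 6.75
tool_pos: [0.4926, 0.0313, 0.0766]
tool_rot: [3.142, 0.002, 2.951]
contact_force: [-0.6, -0.0, -0.1]
opening: 0.0919
grip_force: 0.0
```

Emit:
carry_out --commands '[[[0, 0, 0], 0, 0.6], [[0, 0, 0], 0, 0.56], [[0, 0, 0], 0, 0.53], [[0, 0, 0], 0, 0.4], [[0, 0, 0], 0, 0.4], [[0, 0, 0], 0, 0.4], [[0, 0, 0], 0, 0.4]]' --newtons 12

```text
time: 7.62
tool_pos: [0.492, 0.0319, 0.0757]
tool_rot: [3.141, 0.0, 2.951]
contact_force: [1.6, 4.6, 0.8]
opening: 0.0456
grip_force: 12.0
```

Run:
```python
from h import *
s=robot.observe()
for k in('tool_pos','contact_force','torque','grip_force','opening','qpos'): print(k,np.round(s[k],4))
p=shot('top'); near(p); near(shot('scene'))
```

```text
tool_pos [0.492  0.0319 0.0757]
contact_force [1.6176 4.6104 0.8292]
torque [ 1.0222 -0.2364 -0.0565]
grip_force 12.0017
opening 0.0456
qpos [-9.1300e-02  4.9360e-01  1.8235e+00  1.0000e-03  8.2420e-01 -1.4719e+00]
knob_grip 0.94 [200. 302.] [0.3925 0.2929 0.075 ]
knob_grip 0.66 [321. 256.] [0.4957 0.0324 0.075 ]
pointer_tip 0.89 [210. 276.] [0.4507 0.2782 0.048 ]
rim_mark 0.83 [293. 254.] [0.5008 0.0938 0.036 ]
rim_mark 0.59 [213. 272.] [0.4598 0.2755 0.036 ]
timer 0.78 [207. 299.] [0.3984 0.2938 0.    ]
timer 0.57 [319. 259.] [0.4936 0.035  0.    ]
knob_grip 0.88 [340. 238.] [0.4907 0.0294 0.075 ]
pointer_tip 0.89 [324. 241.] [0.5387 0.0274 0.048 ]
pointer_tip 0.81 [253. 312.] [0.4489 0.2693 0.048 ]
rim_mark 0.85 [250. 317.] [0.4541 0.2719 0.036 ]
rim_mark 0.57 [317. 264.] [0.4963 0.084  0.036 ]
timer 0.91 [262. 356.] [0.4008 0.2893 0.    ]
timer 0.82 [338. 270.] [0.4938 0.0277 0.    ]
```

Emit:
carry_out --commands '[[[0, 0.0006, 0], 0, 0.4], [[0, 0, 0], 0, 0.4], [[0, 0, 0], 0, 0.4]]'

```text
time: 8.5
tool_pos: [0.492, 0.032, 0.0757]
tool_rot: [3.142, 0.0, 2.951]
contact_force: [-0.3, 3.3, 0.7]
opening: 0.0449
grip_force: 12.0
```

```bash
cat > st.py <<'E'
from h import *
s=robot.observe()
for k in('tool_pos','tool_rot','contact_force','torque','grip_force','opening'): print(k,np.round(s[k],4))
print('q6 effort',s['joint_efforts'][5],s['time'])
E
python3 st.py
```

```text
tool_pos [0.492  0.032  0.0757]
tool_rot [3.1415 0.     2.9507]
contact_force [-0.3287  3.2793  0.7345]
torque [ 0.6757 -0.2537 -0.044 ]
grip_force 12.0034
opening 0.0449
q6 effort -0.011008589062839746 8.5
```

Emit:
carry_out --commands '[[[0, 0.0005, 0], 0.06, 0.4], [[0, 0, 0], 0.1, 0.4], [[0, 0, 0], 0.1, 0.4], [[0, 0, 0], 0.1, 0.4]]'

```text
time: 9.0
tool_pos: [0.4922, 0.0324, 0.0757]
tool_rot: [3.141, 0.0, 2.588]
contact_force: [1.4, 4.6, 0.7]
opening: 0.0455
grip_force: 12.0
```

```bash
python3 st.py
```

```text
tool_pos [0.4922 0.0324 0.0757]
tool_rot [3.1415e+00 2.0000e-04 2.5875e+00]
contact_force [1.3925 4.558  0.7113]
torque [ 0.6658 -0.2603  0.0509]
grip_force 11.9987
opening 0.0455
q6 effort -0.9824002906680107 9.0
```

Emit:
carry_out --commands '[[[0.0002, 0.0006, 0], 0.1, 0.4], [[0, 0, 0], 0.12, 0.4], [[0, 0, 0], 0.12, 0.4], [[0, 0, 0], 0.12, 0.4], [[0, 0, 0], 0.12, 0.4], [[0, 0, 0], 0.12, 0.4], [[0, 0, 0], 0.1, 0.4], [[0, 0, 0], 0.1, 0.4], [[0, 0, 0], 0, 0.4], [[0, 0, 0], 0, 0.4]]'

```text
time: 10.25
tool_pos: [0.493, 0.033, 0.0758]
tool_rot: [3.14, 0.0, 1.692]
contact_force: [3.6, 3.7, -1.6]
opening: 0.0451
grip_force: 12.0
```

```bash
python3 st.py
python3 - <<'E'
from h import *
p=shot('wrist'); near(p); circ(p,(.493,.0325),'w3.png')
E
```

```text
tool_pos [0.493  0.033  0.0758]
tool_rot [3.1399e+00 2.0000e-04 1.6923e+00]
contact_force [ 3.5702  3.7489 -1.562 ]
torque [ 0.5765 -0.5878 -0.0638]
grip_force 11.9904
opening 0.0451
q6 effort -0.029413680313155055 10.25
knob_grip 0.7 [323. 311.] [0.493  0.0305 0.075 ]
rim_mark 0.75 [340. 167.] [0.4944 0.0907 0.036 ]
timer 0.74 [324. 258.] [0.4938 0.0305 0.    ]
```

View pics/w3.png

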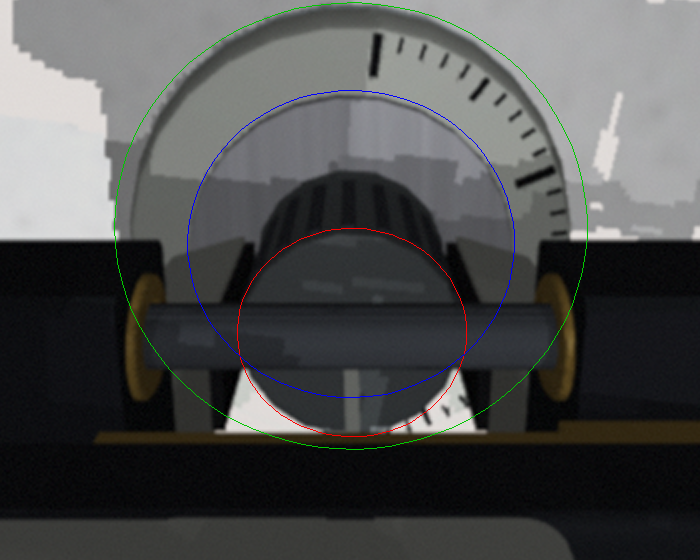

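Emit:
carry_out --commands '[[[0, 0.0002, 0], 0.07, 0.4], [[0, 0, 0], 0.07, 0.4], [[0, 0, 0], 0.07, 0.4], [[0, 0, 0], 0.03, 0.4], [[0, 0, 0], 0.02, 0.4], [[0, 0, 0], 0.02, 0.4]]'

```text
time: 11.25
tool_pos: [0.4933, 0.033, 0.0758]
tool_rot: [3.14, -0.0, 1.412]
contact_force: [3.3, 4.1, -2.2]
opening: 0.0454
grip_force: 12.0
```

```bash
python3 st.py
```

```text
tool_pos [0.4933 0.033  0.0758]
tool_rot [ 3.1396e+00 -2.0000e-04  1.4119e+00]
contact_force [ 3.341   4.0647 -2.2001]
torque [ 0.5253 -0.65    0.0716]
grip_force 11.989
opening 0.0454
q6 effort -0.15165163669735193 11.25
```

Emit:
carry_out --commands '[[[0, 0, 0], 0.02, 0.4], [[0, 0, 0], 0.02, 0.4]]'

```text
time: 11.5
tool_pos: [0.4934, 0.033, 0.0758]
tool_rot: [3.139, -0.0, 1.372]
contact_force: [3.8, 3.4, -1.3]
opening: 0.0454
grip_force: 12.0
```

```bash
python3 st.py
```

```text
tool_pos [0.4934 0.033  0.0758]
tool_rot [ 3.1395e+00 -3.0000e-04  1.3720e+00]
contact_force [ 3.8224  3.3562 -1.2612]
torque [ 0.6298 -0.7096  0.0181]
grip_force 11.9887
opening 0.0454
q6 effort -0.1529682381078601 11.5
```

Emit:
carry_out --commands '[[[0, 0, 0], 0.02, 0.4], [[0, 0, 0], 0.02, 0.4]]'

```text
time: 11.75
tool_pos: [0.4934, 0.033, 0.0758]
tool_rot: [3.139, -0.0, 1.332]
contact_force: [4.9, 3.3, -1.0]
opening: 0.0455
grip_force: 12.0
```

```bash
cat > t.py <<'E'
from h import *
s=robot.observe(); print('tz',round(s['torque'][2],3),'q6e',round(s['joint_efforts'][5],3),'yaw',round(s['tool_rot'][2],4),np.round(s['contact_force'],1),s['time'])
E
python3 t.py
```

```text
tz 0.071 q6e -0.153 yaw 1.3318 [ 4.9  3.3 -1. ] 11.75
```

Emit:
carry_out --commands '[[[0.0005, 0.0005, 0], 0.02, 0.4], [[0, 0, 0], 0.02, 0.4]]'

```text
time: 12.0
tool_pos: [0.4936, 0.0331, 0.0758]
tool_rot: [3.14, 0.0, 1.291]
contact_force: [4.0, 0.0, -2.5]
opening: 0.0452
grip_force: 12.0
```

```bash
python3 t.py
```

```text
tz 0.054 q6e -0.166 yaw 1.2906 [ 4.   0.  -2.5] 12.0
```

Emit:
carry_out --commands '[[[0, 0, 0], 0.02, 0.4], [[0, 0, 0], 0.02, 0.4]]'

```text
time: 12.25
tool_pos: [0.4935, 0.0331, 0.0758]
tool_rot: [3.14, 0.0, 1.25]
contact_force: [4.6, 0.1, -2.8]
opening: 0.0452
grip_force: 12.0
```

```bash
python3 t.py
```

```text
tz 0.039 q6e -0.156 yaw 1.2498 [ 4.6  0.1 -2.8] 12.25
```

Emit:
carry_out --commands '[[[0, 0.0003, 0], 0.022, 0.4], [[0, 0, 0], 0.022, 0.4]]'

```text
time: 12.5
tool_pos: [0.4936, 0.0331, 0.0758]
tool_rot: [3.141, 0.0, 1.205]
contact_force: [4.9, -1.6, -1.1]
opening: 0.0452
grip_force: 12.0
```

```bash
python3 t.py
```

```text
tz 0.07 q6e -0.175 yaw 1.2054 [ 4.9 -1.6 -1.1] 12.5
```

Emit:
carry_out --commands '[[[-0.0001, 0.0003, 0], 0.02, 0.4], [[0, 0, 0], 0.02, 0.4]]'

```text
time: 12.75
tool_pos: [0.4938, 0.0331, 0.0758]
tool_rot: [3.141, -0.0, 1.165]
contact_force: [4.9, 0.3, -0.7]
opening: 0.0456
grip_force: 12.0
```

```bash
python3 t.py
```

```text
tz 0.098 q6e -0.152 yaw 1.1655 [ 4.9  0.3 -0.7] 12.75
```

Emit:
carry_out --commands '[[[0, 0.0003, 0], 0.015, 0.4], [[0, 0, 0], 0.015, 0.4]]'

```text
time: 13.0
tool_pos: [0.4938, 0.033, 0.0757]
tool_rot: [3.142, 0.0, 1.136]
contact_force: [4.0, -0.3, -0.3]
opening: 0.0454
grip_force: 12.0
```

```bash
python3 t.py
```

```text
tz 0.07 q6e -0.099 yaw 1.1358 [ 4.  -0.3 -0.3] 13.0
```

Emit:
carry_out --commands '[[[0, 0.0003, 0], 0.02, 0.4], [[0, 0, 0], 0.02, 0.4]]'

```text
time: 13.25
tool_pos: [0.4939, 0.033, 0.0757]
tool_rot: [-3.141, 0.0, 1.095]
contact_force: [3.1, 0.9, 0.3]
opening: 0.0452
grip_force: 12.0
```

```bash
python3 t.py
```

```text
tz 0.082 q6e -0.157 yaw 1.0954 [3.1 0.9 0.3] 13.25
```

Emit:
carry_out --commands '[[[0, 0, 0], 0.02, 0.4], [[0, 0, 0], 0.02, 0.4]]'

```text
time: 13.5
tool_pos: [0.494, 0.0329, 0.0757]
tool_rot: [-3.141, 0.0, 1.055]
contact_force: [3.2, 1.2, 1.9]
opening: 0.0456
grip_force: 12.0
```

```bash
python3 t.py
```

```text
tz 0.068 q6e -0.155 yaw 1.0554 [3.2 1.2 1.9] 13.5
```

Emit:
carry_out --commands '[[[0, 0, 0], 0.02, 0.4], [[0, 0, 0], 0.02, 0.4]]'

```text
time: 13.75
tool_pos: [0.494, 0.0329, 0.0757]
tool_rot: [-3.141, 0.0, 1.015]
contact_force: [2.5, 0.8, 1.3]
opening: 0.0453
grip_force: 12.0
```

```bash
python3 t.py
```

```text
tz 0.059 q6e -0.155 yaw 1.0154 [2.5 0.8 1.3] 13.75
```

Emit:
carry_out --commands '[[[0, 0, 0], 0.02, 0.4], [[0, 0, 0], 0.02, 0.4]]'

```text
time: 14.0
tool_pos: [0.4941, 0.0329, 0.0757]
tool_rot: [-3.142, 0.0, 0.975]
contact_force: [2.7, 1.3, 2.0]
opening: 0.0452
grip_force: 12.0
```

```bash
python3 t.py
```

```text
tz 0.051 q6e -0.156 yaw 0.9755 [2.7 1.3 2. ] 14.0
```

Emit:
carry_out --commands '[[[0, 0, 0], 0.02, 0.4], [[0, 0, 0], 0.02, 0.4]]'

```text
time: 14.25
tool_pos: [0.4941, 0.0329, 0.0757]
tool_rot: [3.142, 0.0, 0.935]
contact_force: [3.1, 1.3, 2.0]
opening: 0.0451
grip_force: 12.0
```

```bash
python3 t.py
```

```text
tz 0.103 q6e -0.156 yaw 0.9355 [3.1 1.3 2. ] 14.25
```

```bash
python3 - <<'E'
from h import *
p=shot('wrist'); near(p); circ(p,(.494,.0325),'w4.png')
E
python3 t.py
```

```text
knob_grip 0.95 [326. 309.] [0.4946 0.0308 0.075 ]
rim_mark 0.63 [256. 192.] [0.4936 0.0889 0.036 ]
timer 0.98 [323. 258.] [0.4931 0.0311 0.    ]
timer 0.26 [321. 310.] [0.4702 0.0021 0.    ]
tz -0.068 q6e -0.041 yaw 0.9368 [2.7 1.8 1.4] 14.5
```

View pics/w4.png

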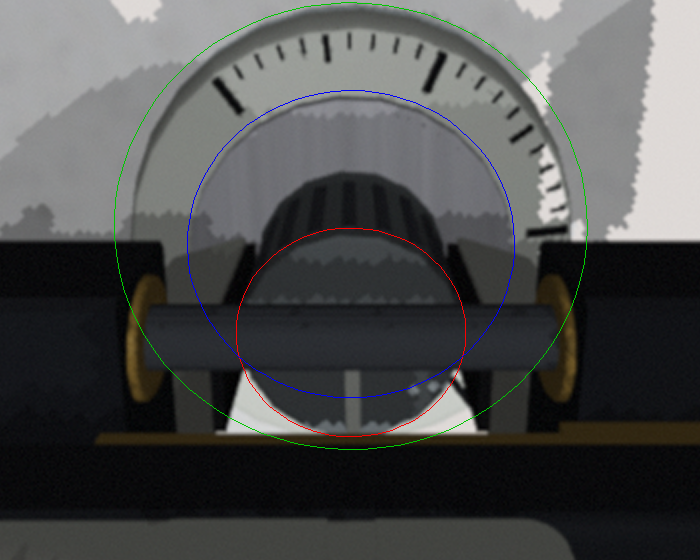

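Emit:
carry_out --commands '[[[0, 0, 0], 0.02, 0.4], [[0, 0, 0], 0.02, 0.4]]'

```text
time: 14.75
tool_pos: [0.4942, 0.0329, 0.0757]
tool_rot: [3.141, 0.0, 0.895]
contact_force: [1.7, 1.0, 1.7]
opening: 0.0453
grip_force: 12.0
```

```bash
python3 t.py
```

```text
tz 0.07 q6e -0.164 yaw 0.8955 [1.7 1.  1.7] 14.75
```

Emit:
carry_out --commands '[[[0, 0, 0], 0.02, 0.4], [[0, 0, 0], 0.02, 0.4]]'

```text
time: 15.0
tool_pos: [0.4942, 0.0328, 0.0757]
tool_rot: [3.141, 0.0, 0.855]
contact_force: [2.6, 1.0, 1.3]
opening: 0.0453
grip_force: 12.0
```

```bash
python3 t.py
```

```text
tz 0.056 q6e -0.155 yaw 0.8554 [2.6 1.  1.3] 15.0
```

Emit:
carry_out --commands '[[[0, 0, 0], 0.02, 0.4], [[0, 0, 0], 0.02, 0.4]]'

```text
time: 15.25
tool_pos: [0.4942, 0.0328, 0.0757]
tool_rot: [3.141, -0.0, 0.815]
contact_force: [2.6, 0.7, 2.4]
opening: 0.0456
grip_force: 12.0
```

```bash
python3 t.py
```

```text
tz 0.05 q6e -0.155 yaw 0.8154 [2.6 0.7 2.4] 15.25
```

Emit:
carry_out --commands '[[[0, 0, 0], 0.02, 0.4], [[0, 0, 0], 0.02, 0.4]]'

```text
time: 15.5
tool_pos: [0.4943, 0.0328, 0.0757]
tool_rot: [3.141, -0.0, 0.775]
contact_force: [3.4, 0.2, 1.8]
opening: 0.0455
grip_force: 12.0
```

```bash
python3 t.py
```

```text
tz 0.017 q6e -0.154 yaw 0.7755 [3.4 0.2 1.8] 15.5
```

Emit:
carry_out --commands '[[[0, 0, 0], 0.02, 0.4], [[0, 0, 0], 0.02, 0.4]]'

```text
time: 15.75
tool_pos: [0.4943, 0.0328, 0.0757]
tool_rot: [3.141, -0.0, 0.736]
contact_force: [3.5, -0.6, 0.7]
opening: 0.0448
grip_force: 12.0
```

```bash
python3 t.py
```

```text
tz 0.157 q6e -0.077 yaw 0.7356 [ 3.5 -0.6  0.7] 15.75
```

Emit:
carry_out --commands '[[[0, 0, 0], 0.012, 0.4], [[0, 0, 0], 0.01, 0.4]]'

```text
time: 16.0
tool_pos: [0.4943, 0.0327, 0.0757]
tool_rot: [3.141, -0.0, 0.714]
contact_force: [5.0, -2.3, 1.7]
opening: 0.0454
grip_force: 12.0
```

```bash
python3 t.py
```

```text
tz 0.195 q6e 0.112 yaw 0.7143 [ 5.  -2.3  1.7] 16.0
```

Emit:
carry_out --commands '[[[0, 0, 0], 0.005, 0.4], [[0, 0, 0], 0, 0.4], [[0, 0, 0], 0, 0.4]]'

```text
time: 16.38
tool_pos: [0.4943, 0.0327, 0.0757]
tool_rot: [3.141, -0.0, 0.71]
contact_force: [5.3, -1.8, 0.1]
opening: 0.0453
grip_force: 12.0
```

```bash
python3 t.py; python3 -c "
from h import *
p=shot('wrist')"; python3 t.py
```

```text
tz 0.158 q6e 0.193 yaw 0.7098 [ 5.3 -1.8  0.1] 16.375
tz 0.193 q6e 0.192 yaw 0.7098 [ 4.9 -2.7  1.1] 16.425
```

Emit:
carry_out --commands '[[[0, 0, 0], 0.007, 0.4], [[0, 0, 0], 0, 0.4], [[0, 0, 0], 0, 0.4], [[0, 0, 0], 0, 0.4], [[0, 0, 0], 0, 0.4], [[0, 0, 0], 0, 0.4]]'

```text
time: 17.18
tool_pos: [0.4943, 0.0327, 0.0757]
tool_rot: [3.141, -0.0, 0.703]
contact_force: [4.3, -1.1, 0.2]
opening: 0.0455
grip_force: 12.0
```

```bash
python3 t.py
python3 - <<'E'
from h import *
p=shot('wrist'); near(p); circ(p,(.494,.0325),'w5.png')
E
python3 t.py
```

```text
tz 0.229 q6e 0.213 yaw 0.7029 [ 4.3 -1.1  0.2] 17.175
knob_grip 0.65 [323. 308.] [0.4937 0.0316 0.075 ]
rim_mark 0.69 [237. 209.] [0.4934 0.0897 0.036 ]
timer 0.81 [323. 257.] [0.4934 0.031  0.    ]
tz 0.271 q6e 0.213 yaw 0.7029 [ 5.1 -1.2  0.9] 17.425
```

View pics/w5.png

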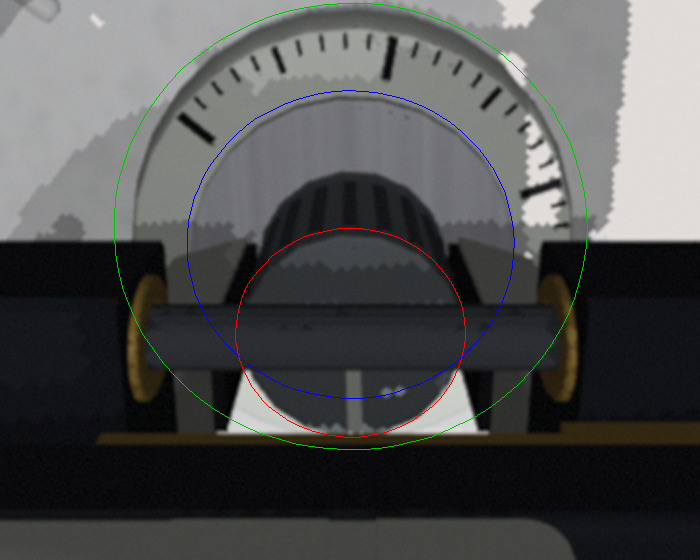

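Emit:
carry_out --commands '[[[0, 0, 0], -0.02, 0.4], [[0, 0, 0], -0.06, 0.4], [[0, 0, 0], -0.12, 0.4], [[0, 0, 0], -0.12, 0.4], [[0, 0, 0], -0.12, 0.4], [[0, 0, 0], -0.12, 0.4], [[0, 0, 0], -0.12, 0.4], [[0, 0, 0], -0.12, 0.4], [[0, 0, 0], -0.12, 0.4], [[0, 0, 0], -0.12, 0.4], [[0, 0, 0], -0.1, 0.4], [[0, 0, 0], -0.08, 0.4], [[0, 0, 0], -0.06, 0.4], [[0, 0, 0], 0, 0.4], [[0, 0, 0], 0, 0.4]]'

```text
time: 19.3
tool_pos: [0.4929, 0.0331, 0.0756]
tool_rot: [-3.139, -0.001, 1.981]
contact_force: [-0.8, 0.4, 5.9]
opening: 0.0453
grip_force: 12.0
```

```bash
python3 st.py
python3 - <<'E'
from h import *
p=shot('wrist'); near(p); circ(p,(.494,.0325),'w6.png')
print('off',proj(p,[.494,.0325,.06])*2-[350,280])
E
```

```text
tool_pos [0.4929 0.0331 0.0756]
tool_rot [-3.1393e+00 -1.3000e-03  1.9815e+00]
contact_force [-0.8019  0.3512  5.9448]
torque [-0.1082 -0.0124  0.034 ]
grip_force 12.0307
opening 0.0453
q6 effort 0.03995865932665765 19.3
knob_grip 0.81 [324. 312.] [0.494  0.0307 0.075 ]
rim_mark 0.62 [371. 178.] [0.4942 0.09   0.036 ]
timer 0.81 [323. 257.] [0.4929 0.0317 0.    ]
off [301.61540388 308.77674422]
```

View pics/w6.png

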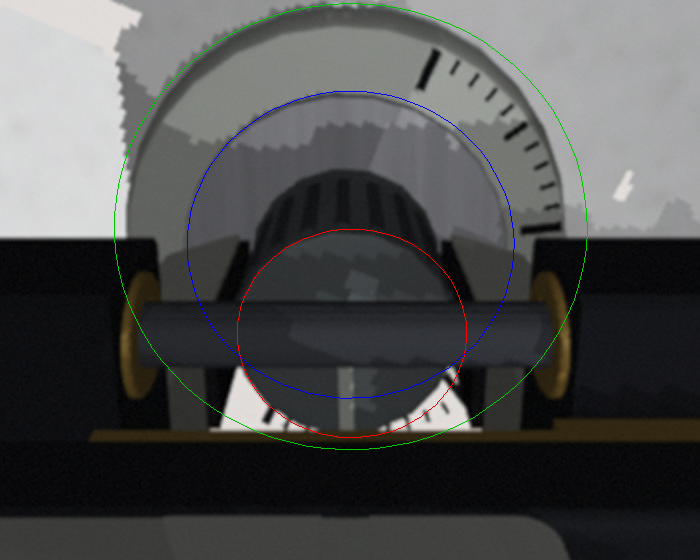

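Run:
```python
from h import *
p=shot('wrist')
f=lambda u,z:toz(p,[(u[0]+301-.5)/2,(u[1]+308-.5)/2],z)
rim=[f((128,225),.034),f((565,225),.034),f((350,12),.034)]
print('rim',np.round(rim,4))
c=np.array([.4937,.0315])
yaw=robot.observe()['tool_rot'][2]
for n,u in((0,(428,69)),(5,(515,131)),(10,(541,229))):
    q=f(u,.036)[:2]; d=q-c; print(n,np.round(q,4),np.hypot(*d),np.arctan2(d[1],d[0])+n*np.pi/30)
a,b=f((345,368),.088),f((347,428),.088); d=(b-a); print('line',np.arctan2(d[1],d[0]),np.round(b,4),yaw-np.pi); d=b[:2]-c; print(np.arctan2(d[1],d[0]))
```

```text
rim [[0.4363 0.013  0.034 ]
 [0.5455 0.0606 0.034 ]
 [0.4691 0.0891 0.034 ]]
0 [0.4929 0.0841] 0.05264386115011515 1.5851287033402233
5 [0.5205 0.0786] 0.05422735124203255 1.5764362368156162
10 [0.5392 0.0574] 0.052355471148388906 1.5636631366504519
line -1.130848523881897 [0.5014 0.0131 0.088 ] -1.1600847706420974
-1.1758014600023277
```

Emit:
carry_out --commands '[[[0, 0, 0], -0.05, 0.4], [[0, 0, 0], -0.06, 0.4], [[0, 0, 0], 0, 0.4], [[0, 0, 0], 0, 0.4], [[0, 0, 0], 0, 0.55], [[0, 0, 0], 0, 0.7], [[0, 0, 0], 0, 0.9], [[0, 0, 0], 0, 1], [[0, 0, 0], 0, 1]]'

```text
time: 20.72
tool_pos: [0.494, 0.0329, 0.0756]
tool_rot: [-3.141, -0.0, 2.093]
contact_force: [0.1, -0.4, -0.3]
opening: 0.0858
grip_force: 0.0
```

Emit:
carry_out --commands '[[[0, 0, -0.02], 0, 1], [[0, 0, -0.03], 0, 1], [[0, 0, -0.03], 0, 1], [[0, 0, -0.03], 0, 1], [[0, 0, -0.03], 0, 1], [[0, 0, -0.03], 0, 1], [[0, 0, -0.02], 0, 1], [[0, 0, 0], 0, 1], [[0, 0, 0], 0, 1]]'

```text
time: 21.85
tool_pos: [0.4936, 0.0329, 0.2647]
tool_rot: [-3.14, -0.001, 2.093]
contact_force: [0.2, 0.6, -0.6]
opening: 0.0919
grip_force: 0.0
```

```bash
python3 st.py
python3 - <<'E'
from h import *
p=shot('wrist'); near(p); circ(p,(.4935,.0315),'w7.png')
print('off',proj(p,[.4935,.0315,.06])*2-[350,280])
E
```

```text
tool_pos [0.4936 0.0329 0.2647]
tool_rot [-3.1402e+00 -8.0000e-04  2.0927e+00]
contact_force [ 0.1963  0.5566 -0.5991]
torque [-0.0078 -0.1381  0.0164]
grip_force 0.0
opening 0.0919
q6 effort 0.000686015555402264 21.85
knob_grip 0.88 [322. 223.] [0.4946 0.0289 0.075 ]
pointer_tip 0.91 [322. 260.] [ 0.5169 -0.0103  0.048 ]
rim_mark 0.83 [358. 164.] [0.4991 0.0928 0.036 ]
timer 0.94 [322. 209.] [0.4929 0.0291 0.    ]
off [295.83871451 154.93195957]
```

View pics/w7.png

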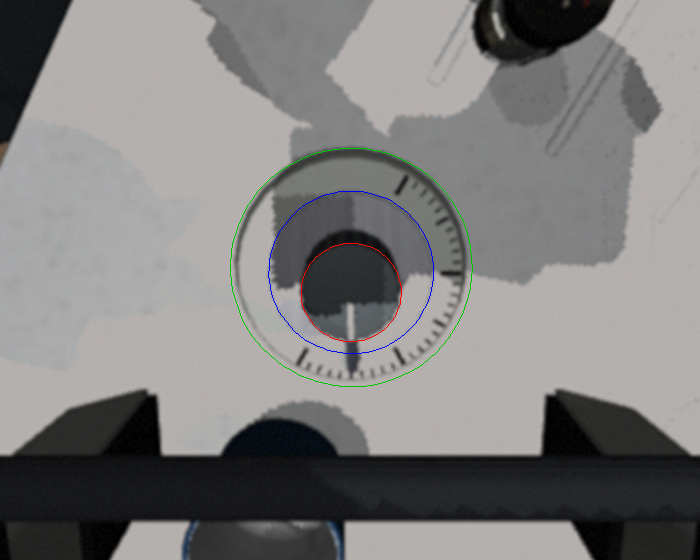

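The released knob's pointer, at about (351, 365), sits midway between the 20 mark (400, 355) and the 30 mark (303, 357), so it reads 25. The housing hasn't moved and the gripper is clear.

```bash
python3 -c "
from cell import robot
print(robot.hand_in())"
```

```text
the job is handed in; nothing more can be done
None
```

The timer is set to 25 minutes and handed in: I held the knob lightly against the bell stop (estimated about 0.2 N m) for over half a second, turned it back to 25 and let go, and saw no movement of the timer; the hand-in gave no verdict.

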